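Check a guide bracket and bed it in the changeover tray

ROBOT

A 7-joint arm with a two-finger parallel gripper is mounted at the origin on the work surface. World frame = base frame: x ahead of the robot, y to its left, z up, the work surface at z = 0. Lengths are in m, angles in rad, forces in N, time in s.
With the tool pointing down it reaches from about 0.425 to 0.925 m from the base axis. Payload 6.8 kg.
Tool frame: the origin (TCP) lies midway between the tips of the shut fingers; the grasp point (between the pads) lies 19 mm behind it (r.grip_depth is the distance from the TCP to the grasp point, in m); z points along the fingers, y is the line along which they close (so a half turn about z gives the same grasp; the last joint's range is limited). The gripper opens to 85 mm and grips with 20 to 120 N. Pads are 22 mm wide; open, the fingers measure 114 mm over their backs; the gripper's body (76 mm by 85 mm) begins 54 mm behind the grasp point. The pads swing forward as they close: fully open they stand 13 mm farther back than shut.
Start: joints at [1.095, 0.477, 0.022, 1.555, -0.011, 1.109, -0.083], TCP at [0.243, -0.63, 0.231] pointing down, gripper open.
Joint ranges: [-2.96, 2.96], [-0.34, 2.1], [-1.41, 1.46], [0.24, 2.44], [-1.37, 4.51], [0.17, 1.92], [-2.96, 2.96]. Speed limits (rad/s): [2.39, 2.39, 3.14, 3.14, 3.14, 3.14, 3.14].

INTERFACE

Orientations are given as a rotation vector (axis times angle).
In Python, from bench import telemetry, grab_frame, calibration, order, silhouettes, r gives the robot as it stands.
- The arm moves only by the tool apply_moves, never from a script. Its argument "moves" is a list of rows, each a list of 7 numbers: the turn, a rotation vector about the tool's x, y, z scaled (see below), then the shift along the tool's x, y, z scaled (see below), then the opening, from -1 (shut) to 1 (fully open). A call has exactly 8 rows; each row shifts and turns the commanded pose from where the row before left it, along the tool's axes as they then stand; what a row does not reach is not made up. The controller multiplies each number of a shift by 1000 mm and each number of a turn by 6 degrees. A row lasts 1/12 s, in which the tool goes at most 41.7 mm and 7.16 degrees, less where a joint would pass 70% of its speed; a pose out of reach is approached as far as the arm can. A call with a number of a shift or a turn outside -1 to 1 is refused whole. A call with a gripper value outside its range is refused whole. The fingers move at their own pace and stop on an object; "grip_force" is the grip in N (left out, the last holds). Time passes only in rows, so rows that do not move let the fingers close, or fill a call up. It gives the time, the measured TCP pose, the force, the opening and the grip force at its end, in the units of the state.
- telemetry.get_obs(): the state, without advancing time (a new reading comes with each control period).
- grab_frame(name): name is "scene" or "side" or "wrist"; returns the picture (400x640x3 uint8, blue, green, red); there is no depth.
- calibration(name): a dict with "fx", "fy", "cx", "cy" (pixels), "k1" (the pictures are not rectified: a ray, as slopes to the right and down, at radius r is drawn at 1 + k1 r^2 times it, then the intrinsics apply), "world_from_camera" (4x4, takes a point from camera to world coordinates); the wrist camera has in their place "mount" (4x4, takes a point from camera to tool coordinates, whose origin is the TCP and whose axes are the flange's). Camera axes: x right, y down, z forward; pixel columns grow to the right and rows downward; lengths in m; the calibration is good to about 2 mm. A picture is of the moment at which its call begins: read the wrist's pose just before it. calibration takes no time and is no camera call.
- order.hand_in(): hands the job in; it is judged then, once.
Trained networks look in the newest picture that a camera, given by its name, has taken for a name from the list of things; names that differ only in an ending like _2 or _b are one class to them, and where a whole thing is asked for, a point or a joint stands for the part that bears it (a point fixed in the world has none). Each returns a list of dicts, best first, with "p" (0 to 1); they miss things now and then, are a little off and sometimes report something else, mostly with a low value. They report only what shows in the picture. A call takes as long as a camera call. They do not tell look-alikes from the thing itself.
- silhouettes(thing, camera): "mask" (400x640 bool, what is visible of it) and "extent" ([centre column, centre row, width, height] in pixels, round what is visible of it).
The state is a dict: "clock": time; "joints": joint angles; "qvel": joint speeds; "tau": joint torques, N m; "tcp_pos": TCP position; "orientation": TCP orientation; "contact_force": force on the tool from outside, world axes, zero at the start; "moment": the same for the moment, N m; "grip_width": finger opening in m; "gripper_force": force on a finger pad.
Only numpy, scipy, OpenCV 4.12 (cv2) and the standard library are available. Lean on these libraries where they do the work, as an engineer would, in place of code of your own. Each camera call takes 0.05 s, during which the arm holds its last target. There are 200 camera calls.

TASK

Take the longer of the two L-shaped guide brackets out of the rack and lay it down flat on the dark steel plate, letting go of it there to see that it is not bent. Then pick it up again and lay it flat in the L-shaped compartment of the tray, and slide it fully home, so that the plain end of its leg is under the steel keeper strip and against the end wall. Leave the shorter bracket standing in the rack, and do not disturb the scraper or the tape rolls.

Things in the scene. Friction and masses are not known exactly. Their poses are not given: they have to be found in the camera images.
- long_bracket: Long bracket: flat aluminium L, 10 mm thick, about 0.2 kg, starting on edge in a rack slot. Origin: middle of the leg's straight outer edge (underside as it stands). x along the leg to the foot end, y through the thickness, z across the leg. In mm: leg x -85 to 85, z 0 to 36; foot x 50 to 85, z 36 to 72; y -5 to 5; mass centre x 11, z 25.
- long_bracket_tail (a point): Middle of the plain end face of the long bracket's leg (the end without the foot): x -85, y 0, z 18 in the bracket's frame.
- long_bracket_foot (a point): Middle of the end of the long bracket's foot: x 67.5, y 0, z 72 in the bracket's frame.
- short_bracket: The short bracket, same shape and thickness, but the leg is 120 mm long. Stands in the other rack slot and stays there. Origin and axes as for the long bracket.
- rack: Fixed rack: grey base 180 x 150 x 8 mm, origin at the centre of its underside. Two slots along x, at y +40 and -40 mm, 14 mm wide between steel posts (tops 38 mm above the table) at x +42 and -42 mm; open in the middle for fingers. The brackets stand on the base, foot end to the rack's +x; either may be in either slot.
- plate: Fixed dark steel surface plate 200 x 180 mm (x, y), 20 mm high; origin at the centre of its underside, z up.
- tray: Fixed grey kit tray 201 x 192 mm (x, y), walls 20 mm high, floor 5 mm thick; origin at the centre of its underside. The scraper lies in the straight compartment at -y. The rest is the L compartment: leg along x with its foot end to +x, foot pointing to +y.
- nest (a point): On the tray floor (5 mm over the table), tray axes: middle of the end wall that the leg's plain end must rest against. Leg channel along +x, 191 mm long, 40 mm wide between ribs 12 to 15 mm high: x 0 to 41 both sides, x 131 to 191 on -y only; open for fingers between, free from y -68 to 70. At home the foot lies at x 135 to 170, y 18 to 54; a rib at y 57 bounds it.
- keeper (a point): Middle of the underside of the steel keeper strip, a 4 mm thick bridge across the leg channel at the end wall, covering x 0 to 12 mm from that wall, 15 mm clear above the tray floor. The leg is laid down just beyond it, then slid to the tray's -x under it.
- scraper: Bystander: scraper with black handle and steel blade, 170 x 34 x 16 mm, lying along the tray's x in the straight compartment, its origin about in the middle of its underside.
- roll_a: Bystander: roll of tape, 104 mm across, 48 mm high, standing on the table; origin at the centre of its underside.
- roll_b: Bystander: another such roll of tape.
Mind the look-alikes: they are no part of the job. What is shaped like the long_bracket but green is not meant.

How it is judged:
On the way:
1. The long bracket lies flat on the steel plate and has been let go (angle between the y axis of long_bracket and the z axis of plate, either way round below 0.06 rad and contact force between long_bracket and plate above 0.5 N and contact force between the fingers and long_bracket below 0.1 N), for 0.3 s.
At the end, for the whole second after the job is handed in: Long bracket flat on the L compartment's floor (heights within 5 mm), foot in its place (8 mm), plain end within 4 mm of the end wall and 5 mm of mid channel, at rest; short bracket standing in its slot (20 mm); scraper within 20 mm and rolls within 30 mm of their starts (x of long_bracket_tail in the frame of nest between -0.004 and 0.004 m and y of long_bracket_tail in the frame of nest between -0.005 and 0.005 m and z of long_bracket_tail in the frame of nest between 0 and 0.01 m and x of long_bracket_foot in the frame of nest between 0.1445 and 0.1605 m and y of long_bracket_foot in the frame of nest between 0.046 and 0.062 m and z of long_bracket_foot in the frame of nest between 0 and 0.01 m and linear speed of long_bracket below 0.01 m/s and angle between short_bracket's own z axis and vertical below 0.25 rad and distance of each of short_bracket, scraper from where it was at the start of the episode below 0.02 m and distance of each of roll_a, roll_b from where it was at the start of the episode below 0.03 m); the robot touches nothing.
It fails at once if The short bracket is pulled from its place or knocked over (distance of short_bracket from where it was at the start of the episode above 0.03 m or angle between short_bracket's own z axis and vertical above 0.4 rad).
It fails at once if The scraper or a tape roll is pushed well out of its place (distance of scraper from where it was at the start of the episode above 0.03 m or distance of any of roll_a, roll_b from where it was at the start of the episode above 0.05 m).
It also fails if it takes over 64 s, if anything falls off the work surface, if the arm or the gripper's body presses on something with over 40 N, if the wrist force passes 120 N, or if a joint passes its speed limit or range.

## Working session

There is one attempt and no reset: what is moved stays moved. The work goes in short steps, Python scripts to look and compute and a tool call to move; the robot and the scene stay as the last step left them, time stands still between calls to the robot, and variables do not carry over. Pictures are saved under pics/ and viewed, at most 10 in all, crops included, and the job is handed in when it is done.

Besides the shell and the picture viewer there is one more tool, called after "Request:" as name(argument=value, ...), one argument or row to a line, values as JSON. apply_moves: Moves the arm, as the interface text tells. Its arguments: {"type":"object","properties":{"moves":{"type":"array"},"grip_force":{"type":"number"}},"required":["moves"]}

```bash
mkdir -p pics; ls; python3 - <<'E'
from bench import telemetry, grab_frame, calibration, r
import cv2, numpy as np
print(telemetry.get_obs())
a=grab_frame("scene"); b=grab_frame("side")
cv2.imwrite("pics/scene0.png",a); cv2.imwrite("pics/side0.png",b)
np.set_printoptions(precision=4,suppress=True)
for n in("scene","side","wrist"): print(n,calibration(n))
print(r.grip_depth)
E
```

```text
pics
{'clock': 0.0, 'joints': array([ 1.0948606 ,  0.47777356,  0.02232478,  1.55644748, -0.01150534,
        1.10930086, -0.08308227]), 'qvel': array([ 0.00049139,  0.00029084, -0.00038091, -0.00184376,  0.00044989,
        0.0016271 , -0.00173371]), 'tau': array([ 2.09892814e-04, -5.96451795e+01,  1.60823911e+00, -2.81191367e+01,
        1.25412340e-02,  9.47741442e-03,  2.55452346e-05]), 'tcp_pos': array([ 0.24251204, -0.62929843,  0.2303449 ]), 'orientation': array([-3.08687899e+00, -5.74301602e-01,  7.03550456e-04]), 'contact_force': array([-0.12687298,  0.48929268, -0.28882639]), 'moment': array([-0.03037532, -0.01122636, -0.03263019]), 'gripper_force': 0.0, 'grip_width': 0.08552691590553688}
scene {'fx': 480.93988689635773, 'fy': 480.93988689635773, 'cx': 325.54085590904583, 'cy': 188.72601982624877, 'k1': 0.020816779962940037, 'world_from_camera': array([[ 0.4453,  0.6369, -0.6293,  1.4754],
       [ 0.8953, -0.31  ,  0.3199, -0.4405],
       [ 0.0087, -0.7059, -0.7083,  1.1439],
       [ 0.    ,  0.    ,  0.    ,  1.    ]])}
side {'fx': 388.81517468557325, 'fy': 388.81517468557325, 'cx': 321.37989519297435, 'cy': 203.39638518818904, 'k1': -0.003836572484407532, 'world_from_camera': array([[-0.9338, -0.2001,  0.2965,  0.2289],
       [-0.3573,  0.5611, -0.7466,  0.8074],
       [-0.017 , -0.8032, -0.5955,  0.702 ],
       [ 0.    ,  0.    ,  0.    ,  1.    ]])}
wrist {'fx': 300.54662980788606, 'fy': 300.54662980788606, 'cx': 320.4878060388326, 'cy': 196.5792181937109, 'k1': -0.03808609073652555, 'mount': array([[ 0.0001, -0.9541, -0.2994,  0.0759],
       [ 1.    , -0.    ,  0.0006,  0.0006],
       [-0.0006, -0.2994,  0.9541, -0.1421],
       [ 0.    ,  0.    ,  0.    ,  1.    ]])}
0.0187
```

View pics/scene0.png

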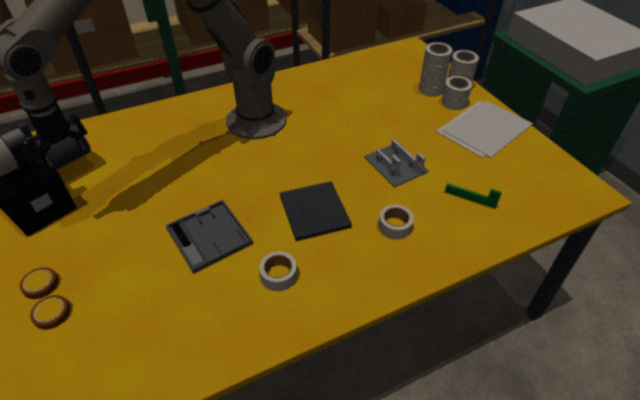

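View pics/side0.png

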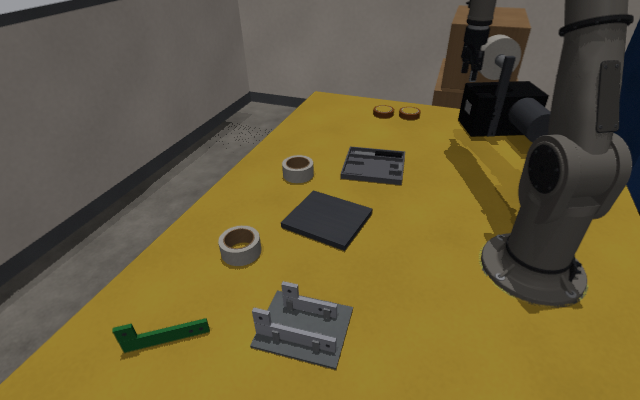

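The scene picture shows the tray at about (210,235), the plate at (315,210), rolls at (396,221) and (279,270), and the rack at (396,162) holding two aluminium brackets. The green L at (473,193) lies outside the rack, so it is the look-alike. In the side picture the rack is at (303,325), with one bracket from about (262,320) to (335,345) and the other from (290,295) to (337,315).

```bash
cat > h.py <<'E'
from bench import telemetry, grab_frame, calibration, silhouettes
import cv2, numpy as np
from scipy.spatial.transform import Rotation as R
from scipy.optimize import minimize
np.set_printoptions(precision=4,suppress=True)
def cam(name,obs=None):
    c=calibration(name)
    if name=="wrist":
        o=obs or telemetry.get_obs(); T=np.eye(4); T[:3,:3]=R.from_rotvec(o["orientation"]).as_matrix(); T[:3,3]=o["tcp_pos"]
        c["world_from_camera"]=T@c["mount"]
    return c
def proj(c,P):
    W=c["world_from_camera"]; q=(np.asarray(P)-W[:3,3])@W[:3,:3]; s=q[:,:2]/q[:,2:]
    s=s*(1+c["k1"]*(s**2).sum(1,keepdims=True)); return s*[c["fx"],c["fy"]]+[c["cx"],c["cy"]]
def ray(c,uv):
    s0=(np.asarray(uv,float)-[c["cx"],c["cy"]])/[c["fx"],c["fy"]]; s=s0.copy()
    for _ in range(5): s=s0/(1+c["k1"]*(s**2).sum())
    W=c["world_from_camera"]; return W[:3,3],W[:3,:3]@np.r_[s,1]
def onplane(c,uv,z):
    o,d=ray(c,uv); return o+d*(z-o[2])/d[2]
def box(x0,x1,y0,y1,z0,z1): return np.array([[x,y,z] for x in(x0,x1) for y in(y0,y1) for z in(z0,z1)])/1000.
def brk(L): h=L/2; return [box(-h,h,-5,5,0,36),box(h-35,h,-5,5,0,72)]
MODEL=dict(rack=[box(-90,90,-75,75,0,8)],plate=[box(-100,100,-90,90,0,20)],tray=[box(-100.5,100.5,-96,96,0,20)],long_bracket=brk(170),short_bracket=brk(120))
def render(c,parts,p,K=4):
    m=np.zeros((400*K,640*K),np.uint8); cs,sn=np.cos(p[2]),np.sin(p[2]); M=np.array([[cs,-sn,0],[sn,cs,0],[0,0,1]])
    for b in parts:
        uv=proj(c,b@M.T+[p[0],p[1],p[3]]); hull=cv2.convexHull(((uv+.5)*K-.5).astype(np.float32))
        cv2.fillConvexPoly(m,np.round(hull*16).astype(np.int32),1,shift=4)
    return m>0
def fit(cams,masks,parts,p0,freez=True,K=4):
    big=[cv2.resize(m.astype(np.uint8),None,fx=K,fy=K,interpolation=cv2.INTER_NEAREST)>0 for m in masks]
    def f(q):
        p=[q[0],q[1],q[2]*5,q[3] if freez else p0[3]]; e=0
        for c,m in zip(cams,big):
            a=render(c,parts,p,K); e+=1-(a&m).sum()/max(1,(a|m).sum())
        return e/len(cams)
    s=np.array([p0[0],p0[1],p0[2]/5,p0[3]]); 
    for st in(.02,.005):
        sim=np.vstack([s]+[s+st*np.eye(4)[i] for i in range(4)]); res=minimize(f,s,method="Nelder-Mead",options=dict(initial_simplex=sim,maxiter=150,xatol=1e-4,fatol=1e-4)); s=res.x
    return np.array([s[0],s[1],s[2]*5,s[3] if freez else p0[3]]),res.fun
def hull(m):
    h=cv2.convexHull(np.argwhere(m)[:,::-1].astype(np.int32)); o=np.zeros(m.shape,np.uint8); cv2.fillConvexPoly(o,h,1); return o>0
E
python3 - <<'E'
from h import *
import pickle
cs={n:cam(n) for n in("scene","side")}; D={}
for t in("rack","plate","tray","long_bracket","short_bracket","scraper","roll_a"):
    for n in cs:
        s=silhouettes(t,n); D[t,n]=s
        for x in s[:4]:
            e=x["extent"]; print(t,n,round(x["p"],2),np.round(e),int(x["mask"].sum()),onplane(cs[n],e[:2],0.01)[:2])
pickle.dump(D,open("D.pkl","wb"))
E
```

```text
rack scene 0.67 [396. 167.  65.  41.] 994 [0.4784 0.3425]
rack side 0.73 [303. 330. 102.  81.] 3796 [0.4514 0.3643]
plate scene 0.96 [316. 211.  71.  63.] 2877 [ 0.5436 -0.0006]
tray scene 0.69 [208. 237.  90.  72.] 3184 [ 0.4976 -0.3377]
tray side 0.9 [373. 164.  66.  38.] 1813 [ 0.4862 -0.3341]
long_bracket scene 0.69 [473. 196.  59.  28.] 580 [0.7109 0.4916]
long_bracket scene 0.66 [410. 159.  34.  31.] 407 [0.4646 0.4103]
long_bracket side 0.68 [161. 338.  98.  33.] 1568 [0.7186 0.4841]
long_bracket side 0.6 [294. 328.  85.  45.] 1201 [0.4699 0.3683]
short_bracket scene 0.76 [389. 163.  22.  22.] 234 [0.45   0.3318]
short_bracket side 0.94 [310. 300.  53.  33.] 804 [0.4684 0.2877]
scraper scene 0.65 [187. 246.  27.  42.] 443 [ 0.5026 -0.4027]
scraper side 0.77 [378. 154.  47.   9.] 144 [ 0.4883 -0.4089]
roll_a scene 0.95 [277. 271.  37.  42.] 1093 [ 0.702  -0.1979]
roll_a scene 0.87 [396. 222.  35.  34.] 950 [0.6942 0.2046]
roll_a side 0.72 [297. 168.  32.  26.] 777 [ 0.7226 -0.221 ]
roll_a side 0.71 [239. 243.  43.  38.] 1333 [0.7155 0.1765]
```

```bash
python3 - <<'E'
from h import *
import pickle
D=pickle.load(open("D.pkl","rb")); cs={n:cam(n) for n in("scene","side")}
def go(t,idx,p0,hl,fz=True):
    ns=list(idx); ms=[D[t,n][idx[n]]["mask"] for n in ns]
    if hl: ms=[hull(m) for m in ms]
    for y in (p0[2],p0[2]+.3,p0[2]-.3):
        q=list(p0);q[2]=y; p,e=fit([cs[n] for n in ns],ms,MODEL[t],q,fz); print(t,ns,fz,p,round(e,3))
go("rack",dict(scene=0,side=0),[.465,.353,0,0],True,False)
go("plate",dict(scene=0),[.54,0,0,0],True,False)
go("tray",dict(scene=0,side=0),[.49,-.335,0,0],True)
go("long_bracket",dict(scene=1,side=1),[.465,.38,0,.008],False)
go("short_bracket",dict(scene=0,side=0),[.46,.3,0,.008],False)
E
```

```text
rack ['scene', 'side'] False [0.4569 0.353  0.0855 0.    ] 0.056
rack ['scene', 'side'] False [0.4563 0.3533 0.0829 0.    ] 0.055
rack ['scene', 'side'] False [0.4562 0.3531 0.0837 0.    ] 0.055
plate ['scene'] False [ 0.535  -0.002  -0.1479  0.    ] 0.025
plate ['scene'] False [ 0.5347 -0.0019 -0.1519  0.    ] 0.025
plate ['scene'] False [ 0.5348 -0.0018 -0.1463  0.    ] 0.025
tray ['scene', 'side'] True [ 0.4852 -0.3319  0.1443  0.0008] 0.032
tray ['scene', 'side'] True [ 0.4852 -0.332   0.1426  0.0009] 0.032
tray ['scene', 'side'] True [ 0.4852 -0.332   0.1432  0.0008] 0.032
long_bracket ['scene', 'side'] True [0.4579 0.3934 0.0812 0.0089] 0.176
long_bracket ['scene', 'side'] True [0.4588 0.3932 0.0768 0.009 ] 0.175
long_bracket ['scene', 'side'] True [0.4586 0.3934 0.0787 0.0087] 0.175
short_bracket ['scene', 'side'] True [0.4589 0.3128 0.0302 0.009 ] 0.249
short_bracket ['scene', 'side'] True [0.4588 0.3131 0.033  0.0087] 0.25
short_bracket ['scene', 'side'] True [0.4588 0.313  0.0266 0.0093] 0.25
```

```bash
cat >> h.py <<'E'
def down(yaw,tilt=0):  # tool pointing down, x at yaw, then tilt about tool x
    return R.from_euler("z",yaw)*R.from_euler("x",np.pi)*R.from_euler("x",tilt)
def plan(p,Rt,n,p0=None,R0=None,dec=3):
    o=telemetry.get_obs(); p0=o["tcp_pos"] if p0 is None else np.array(p0); R0=R.from_rotvec(o["orientation"]) if R0 is None else R0
    w=(R0.inv()*Rt).as_rotvec()/n; d=(np.array(p)-p0)/n
    for i in range(n):
        Ri=R0*R.from_rotvec(w*i); print(np.r_[np.degrees(w)/6,Ri.inv().apply(d)].round(dec).tolist(), end=", " if (i+1)%8 else "\n")
    print("max",np.linalg.norm(d)*1e3,np.degrees(np.linalg.norm(w)))
E
python3 - <<'E'
from h import *
plan([.56,-.1,.26],down(.2),16)
plan([.46,.39,.22],down(.082),16,[.56,-.1,.26],down(.2))
E
```

```text
[0.0, -0.0, 0.1, 0.03, -0.024, -0.002], [0.0, -0.0, 0.1, 0.03, -0.024, -0.002], [0.0, -0.0, 0.1, 0.03, -0.024, -0.002], [0.0, -0.0, 0.1, 0.03, -0.025, -0.002], [0.0, -0.0, 0.1, 0.029, -0.025, -0.002], [0.0, -0.0, 0.1, 0.029, -0.025, -0.002], [0.0, -0.0, 0.1, 0.029, -0.026, -0.002], [0.0, -0.0, 0.1, 0.029, -0.026, -0.002]
[0.0, -0.0, 0.1, 0.028, -0.026, -0.002], [0.0, -0.0, 0.1, 0.028, -0.027, -0.002], [0.0, -0.0, 0.1, 0.028, -0.027, -0.002], [0.0, -0.0, 0.1, 0.027, -0.027, -0.002], [0.0, -0.0, 0.1, 0.027, -0.027, -0.002], [0.0, -0.0, 0.1, 0.027, -0.028, -0.002], [0.0, -0.0, 0.1, 0.027, -0.028, -0.002], [0.0, -0.0, 0.1, 0.026, -0.028, -0.002]
max 38.64117601051911 0.6008568356510424
[-0.0, -0.0, 0.07, -0.0, -0.031, 0.002], [-0.0, -0.0, 0.07, -0.0, -0.031, 0.002], [-0.0, -0.0, 0.07, -0.001, -0.031, 0.002], [-0.0, -0.0, 0.07, -0.001, -0.031, 0.002], [-0.0, -0.0, 0.07, -0.001, -0.031, 0.002], [-0.0, -0.0, 0.07, -0.001, -0.031, 0.002], [-0.0, -0.0, 0.07, -0.001, -0.031, 0.002], [-0.0, -0.0, 0.07, -0.002, -0.031, 0.002]
[-0.0, -0.0, 0.07, -0.002, -0.031, 0.002], [-0.0, -0.0, 0.07, -0.002, -0.031, 0.002], [-0.0, -0.0, 0.07, -0.002, -0.031, 0.002], [-0.0, -0.0, 0.07, -0.003, -0.031, 0.002], [-0.0, -0.0, 0.07, -0.003, -0.031, 0.002], [-0.0, -0.0, 0.07, -0.003, -0.031, 0.002], [-0.0, -0.0, 0.07, -0.003, -0.031, 0.002], [-0.0, -0.0, 0.07, -0.003, -0.031, 0.002]
max 31.356069986527327 0.42255637390898204
```

Request:
apply_moves(
  moves=[
    [0,0,0.1,0.03,-0.024,-0.002,1],
    [0,0,0.1,0.03,-0.024,-0.002,1],
    [0,0,0.1,0.03,-0.024,-0.002,1],
    [0,0,0.1,0.03,-0.025,-0.002,1],
    [0,0,0.1,0.029,-0.025,-0.002,1],
    [0,0,0.1,0.029,-0.025,-0.002,1],
    [0,0,0.1,0.029,-0.026,-0.002,1],
    [0,0,0.1,0.029,-0.026,-0.002,1],
  ],
)

```text
clock: 1.47
tcp_pos: [0.4019, -0.3633, 0.2477]
orientation: [3.11, 0.443, 0.001]
contact_force: [-0.0, -0.5, 0.3]
grip_width: 0.0852
gripper_force: 0.0
```

Request:
apply_moves(
  moves=[
    [0,0,0.1,0.028,-0.026,-0.002,1],
    [0,0,0.1,0.028,-0.027,-0.002,1],
    [0,0,0.1,0.028,-0.027,-0.002,1],
    [0,0,0.1,0.027,-0.027,-0.002,1],
    [0,0,0.1,0.027,-0.027,-0.002,1],
    [0,0,0.1,0.027,-0.028,-0.002,1],
    [0,0,0.1,0.027,-0.028,-0.002,1],
    [0,0,0.1,0.026,-0.028,-0.002,1],
  ],
)

```text
clock: 2.13
tcp_pos: [0.5601, -0.0983, 0.2637]
orientation: [3.126, 0.313, 0.001]
contact_force: [1.6, -0.7, -0.6]
grip_width: 0.0854
gripper_force: 0.0
```

Request:
apply_moves(
  moves=[
    [0,0,0.07,0,-0.031,0.002,1],
    [0,0,0.07,0,-0.031,0.002,1],
    [0,0,0.07,-0.001,-0.031,0.002,1],
    [0,0,0.07,-0.001,-0.031,0.002,1],
    [0,0,0.07,-0.001,-0.031,0.002,1],
    [0,0,0.07,-0.001,-0.031,0.002,1],
    [0,0,0.07,-0.001,-0.031,0.002,1],
    [0,0,0.07,-0.002,-0.031,0.002,1],
  ],
)

```text
clock: 2.8
tcp_pos: [0.509, 0.1443, 0.2475]
orientation: [3.134, 0.221, 0.001]
contact_force: [0.4, 0.0, 0.6]
grip_width: 0.0854
gripper_force: 0.0
```

Request:
apply_moves(
  moves=[
    [0,0,0.07,-0.002,-0.031,0.002,1],
    [0,0,0.07,-0.002,-0.031,0.002,1],
    [0,0,0.07,-0.002,-0.031,0.002,1],
    [0,0,0.07,-0.003,-0.031,0.002,1],
    [0,0,0.07,-0.003,-0.031,0.002,1],
    [0,0,0.07,-0.003,-0.031,0.002,1],
    [0,0,0.07,-0.003,-0.031,0.002,1],
    [0,0,0,0,0,0,1],
  ],
)

```text
clock: 3.47
tcp_pos: [0.4621, 0.3635, 0.2334]
orientation: [-3.133, -0.154, 0.002]
contact_force: [-0.5, 1.4, 0.4]
grip_width: 0.0852
gripper_force: 0.0
```

```bash
python3 - <<'E'
from h import *
o=telemetry.get_obs(); c=cam("wrist",o); im=grab_frame("wrist")
print(o["tcp_pos"],o["orientation"],o["joints"])
for t in("rack","long_bracket","short_bracket"):
    for x in silhouettes(t,"wrist"):
        m=x["mask"]; print(t,round(x["p"],2),np.round(x["extent"]),m.sum())
        if t!="rack" and x["p"]>.3:
            for L in("long_bracket","short_bracket"):
                p0=onplane(c,x["extent"][:2],.03); p,e=fit([c],[m],MODEL[L],[p0[0],p0[1],.082,.008],False); print("  as",L,p,round(e,3))
e=im[20:380,60:620]; cv2.imwrite("pics/w1.png",cv2.resize(e,None,fx=1.4,fy=1.4,interpolation=cv2.INTER_CUBIC))
E
```

```text
[0.4621 0.3635 0.2334] [-3.1332 -0.1543  0.0019] [-0.4108  0.3699 -0.4587  1.7441  0.1791  1.0674 -2.4014]
rack 0.74 [330. 166. 130. 143.] 13814
long_bracket 0.76 [295. 169.  16. 145.] 1690
  as long_bracket [0.4575 0.3921 0.0817 0.008 ] 0.071
  as short_bracket [0.4822 0.3941 0.0826 0.008 ] 0.255
short_bracket 0.9 [366. 177.  26. 105.] 1450
  as long_bracket [0.4342 0.31   0.0908 0.008 ] 0.289
  as short_bracket [0.4591 0.3124 0.088  0.008 ] 0.093
```

View pics/w1.png

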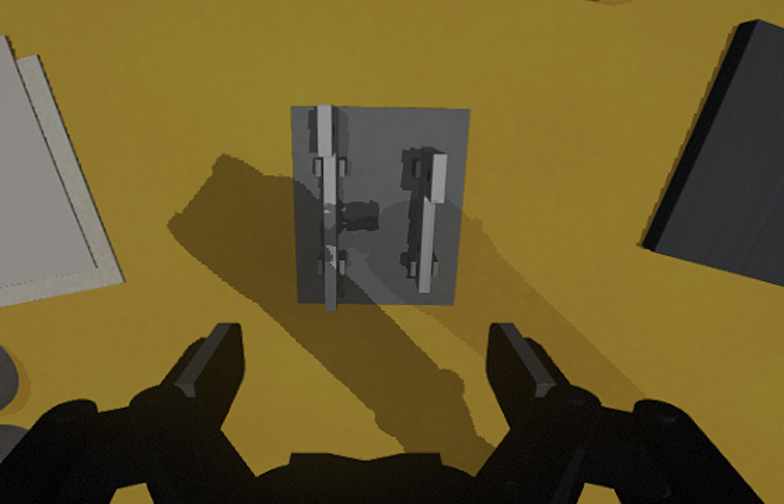

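Long-bracket candidates: wrist (295,169), aluminium, in the rack, 145 px long; wrist (366,177), the 105 px shorter one; and the green L at scene (473,193). The first is the one meant: it is aluminium and fits the 170 mm model (error 0.07 against 0.26), and the crop confirms it. Wrist and fixed cameras agree on its origin, about (0.4577, 0.3925, 0.0085).

```bash
python3 - <<'E'
from h import *
plan([.466,.393,.10],down(.082),8)
E
```

```text
[0.001, -0.0, 0.009, 0.0, -0.005, 0.017], [0.001, -0.0, 0.009, 0.0, -0.005, 0.017], [0.001, -0.0, 0.009, 0.0, -0.005, 0.017], [0.001, -0.0, 0.009, 0.0, -0.005, 0.017], [0.001, -0.0, 0.009, 0.0, -0.005, 0.017], [0.001, -0.0, 0.009, 0.0, -0.005, 0.017], [0.001, -0.0, 0.009, 0.0, -0.005, 0.017], [0.001, -0.0, 0.009, 0.0, -0.005, 0.017]
max 17.31050251233425 0.05163408310202334
```

Request:
apply_moves(
  moves=[
    [0,0,0.01,0,-0.005,0.018,1],
    [0,0,0.01,0,-0.005,0.018,1],
    [0,0,0.01,0,-0.005,0.018,1],
    [0,0,0.01,0,-0.005,0.018,1],
    [0,0,0.01,0,-0.005,0.018,1],
    [0,0,0.01,0,-0.005,0.018,1],
    [0,0,0,0,-0.005,0.017,1],
    [0,0,0,0,0,0,1],
  ],
)

```text
clock: 4.33
tcp_pos: [0.4617, 0.3888, 0.1052]
orientation: [3.135, 0.13, -0.006]
contact_force: [-0.6, 0.2, -0.1]
grip_width: 0.0853
gripper_force: 0.0
```

```bash
python3 - <<'E'
from h import *
o=telemetry.get_obs(); c=cam("wrist",o); im=grab_frame("wrist"); print(o["tcp_pos"],o["joints"])
x=silhouettes("long_bracket","wrist"); print([(round(a["p"],2),np.round(a["extent"])) for a in x]); print(fit([c],[x[0]["mask"]],MODEL["long_bracket"],[.4577,.3925,.081,.0085],False))
plan([.466,.393,.022],down(.082),8)
E
```

```text
[0.4617 0.3888 0.1052] [-0.4929  0.5407 -0.4127  1.8113  0.2775  0.8522 -2.5266]
[]Traceback (most recent call last):
  File "<stdin>", line 3, in <module>
IndexError: list index out of range
```

```bash
python3 - <<'E'
from h import *
print(telemetry.get_obs()["tcp_pos"]);plan([.466,.3925,.022],down(.082),6,dec=4)
E
```

```text
[0.4631 0.3897 0.1083]
[0.0019, 0.0008, 0.0007, 0.0005, -0.0004, 0.0144], [0.0019, 0.0008, 0.0007, 0.0005, -0.0004, 0.0144], [0.0019, 0.0008, 0.0007, 0.0005, -0.0004, 0.0144], [0.0019, 0.0008, 0.0007, 0.0005, -0.0004, 0.0144], [0.0019, 0.0008, 0.0007, 0.0005, -0.0004, 0.0144], [0.0019, 0.0008, 0.0007, 0.0005, -0.0004, 0.0144], max 14.396424163654132 0.013179336535779726
```

Request:
apply_moves(
  moves=[
    [0,0,0,0.001,0,0.014,1],
    [0,0,0,0.001,-0.001,0.014,1],
    [0,0,0,0.001,0,0.014,1],
    [0,0,0,0,-0.001,0.014,1],
    [0,0,0,0,0,0.014,1],
    [0,0,0,0,0,0.014,1],
    [0,0,0,0,0,0.002,1],
    [0,0,0,0,0,0,0.2],
  ],
  grip_force=50,
)

```text
clock: 5.1
tcp_pos: [0.4645, 0.3927, 0.0206]
orientation: [3.137, 0.132, -0.003]
contact_force: [-1.0, 0.8, 0.2]
grip_width: 0.0756
gripper_force: 0.0
```

Request:
apply_moves(
  moves=[
    [0,0,0,0,0,0,-0.3],
    [0,0,0,0,0,0,-0.5],
    [0,0,0,0,0,0,-0.7],
    [0,0,0,0,0,0,-1],
    [0,0,0,0,0,0,-1],
    [0,0,0,0,0,0,-1],
    [0,0,0,0,0,0,-1],
    [0,0,0,0,0,0,-1],
  ],
)

```text
clock: 5.77
tcp_pos: [0.4656, 0.3939, 0.023]
orientation: [-3.138, -0.132, -0.001]
contact_force: [-1.7, 0.2, 5.4]
grip_width: 0.0088
gripper_force: 50.2
```

Request:
apply_moves(
  moves=[
    [0,0,0,0,0,-0.008,-1],
    [0,0,0,0,0,-0.012,-1],
    [0,0,0,0,0,-0.02,-1],
    [0,0,0,0,0,-0.025,-1],
    [0,0,0,0,0,-0.03,-1],
    [0,0,0,0,0,-0.03,-1],
    [0,0,0,0,0,-0.025,-1],
    [0,0,0,0,0,0,-1],
  ],
)

```text
clock: 6.43
tcp_pos: [0.4674, 0.3957, 0.1787]
orientation: [-3.133, -0.131, -0.011]
contact_force: [-0.1, 1.5, -1.8]
grip_width: 0.0091
gripper_force: 49.3
```

```bash
python3 - <<'E'
from h import *
o=telemetry.get_obs();print(o["tcp_pos"],o["grip_width"],o["gripper_force"],o["contact_force"]);plan([.543,-.017,.15],down(-.1,-np.radians(35)),16)
for n in("scene","side"): cv2.imwrite(f"pics/lift_{n}.png",grab_frame(n))
E
```

```text
[0.4674 0.3957 0.1787] 0.009085032145131329 49.33110773563385 [-0.1254  1.506  -1.8105]
[-0.367, -0.037, 0.105, 0.003, 0.026, 0.002], [-0.367, -0.037, 0.105, 0.003, 0.026, 0.003], [-0.367, -0.037, 0.105, 0.003, 0.026, 0.004], [-0.367, -0.037, 0.105, 0.003, 0.026, 0.005], [-0.367, -0.037, 0.105, 0.004, 0.025, 0.006], [-0.367, -0.037, 0.105, 0.004, 0.025, 0.007], [-0.367, -0.037, 0.105, 0.004, 0.025, 0.007], [-0.367, -0.037, 0.105, 0.005, 0.024, 0.008]
[-0.367, -0.037, 0.105, 0.005, 0.024, 0.009], [-0.367, -0.037, 0.105, 0.005, 0.024, 0.01], [-0.367, -0.037, 0.105, 0.006, 0.023, 0.011], [-0.367, -0.037, 0.105, 0.006, 0.023, 0.012], [-0.367, -0.037, 0.105, 0.006, 0.022, 0.013], [-0.367, -0.037, 0.105, 0.006, 0.022, 0.014], [-0.367, -0.037, 0.105, 0.007, 0.021, 0.014], [-0.367, -0.037, 0.105, 0.007, 0.02, 0.015]
max 26.28255083441918 2.3027870495741953
```

Request:
apply_moves(
  moves=[
    [-0.367,-0.037,0.105,0.003,0.026,0.002,-1],
    [-0.367,-0.037,0.105,0.003,0.026,0.003,-1],
    [-0.367,-0.037,0.105,0.003,0.026,0.004,-1],
    [-0.367,-0.037,0.105,0.003,0.026,0.005,-1],
    [-0.367,-0.037,0.105,0.004,0.025,0.006,-1],
    [-0.367,-0.037,0.105,0.004,0.025,0.007,-1],
    [-0.367,-0.037,0.105,0.004,0.025,0.007,-1],
    [-0.367,-0.037,0.105,0.005,0.024,0.008,-1],
  ],
)

```text
clock: 7.2
tcp_pos: [0.5038, 0.1846, 0.1573]
orientation: [2.829, -0.009, -0.026]
contact_force: [0.5, -0.6, -2.0]
grip_width: 0.0089
gripper_force: 49.2
```

Request:
apply_moves(
  moves=[
    [-0.367,-0.037,0.105,0.005,0.024,0.009,-1],
    [-0.367,-0.037,0.105,0.005,0.024,0.01,-1],
    [-0.367,-0.037,0.105,0.006,0.023,0.011,-1],
    [-0.367,-0.037,0.105,0.006,0.023,0.012,-1],
    [-0.367,-0.037,0.105,0.006,0.022,0.013,-1],
    [-0.367,-0.037,0.105,0.006,0.022,0.014,-1],
    [-0.367,-0.037,0.105,0.007,0.021,0.014,-1],
    [-0.367,-0.037,0.105,0.007,0.02,0.015,-1],
  ],
)

```text
clock: 7.87
tcp_pos: [0.5417, -0.0216, 0.1451]
orientation: [2.519, -0.125, -0.047]
contact_force: [-0.0, 0.6, -2.3]
grip_width: 0.009
gripper_force: 49.3
```

```bash
python3 - <<'E'
from h import *
cv2.imwrite("pics/tilt_scene.png",grab_frame("scene")); a=grab_frame("side")
im=grab_frame("scene")
cv2.imwrite("pics/tilt.png",np.hstack([cv2.resize(a[80:330,200:500],(400,333)),cv2.resize(im[80:330,200:500],(400,333))]))
o=telemetry.get_obs();print(o["tcp_pos"],o["grip_width"],o["joints"])
print((R.from_rotvec(o["orientation"]).inv()*down(-.1,-np.radians(35))).as_rotvec(degrees=True))
plan([.543,-.017,.045],down(-.1,-np.radians(35)),8)
E
```

```text
[ 0.5411 -0.0222  0.1445] 0.008634239029116175 [-0.3061  0.5135 -0.1145  1.8854  0.6367  1.1798 -2.4678]
[0.5225 0.4049 0.0668]
[0.011, 0.008, 0.001, 0.0, -0.008, 0.01], [0.011, 0.008, 0.001, 0.0, -0.008, 0.01], [0.011, 0.008, 0.001, 0.0, -0.008, 0.01], [0.011, 0.008, 0.001, 0.0, -0.008, 0.01], [0.011, 0.008, 0.001, 0.0, -0.008, 0.01], [0.011, 0.008, 0.001, 0.0, -0.008, 0.01], [0.011, 0.008, 0.001, 0.0, -0.008, 0.01], [0.011, 0.008, 0.001, 0.0, -0.008, 0.01]
max 12.461127815196132 0.08304974140809998
```

View pics/tilt.png

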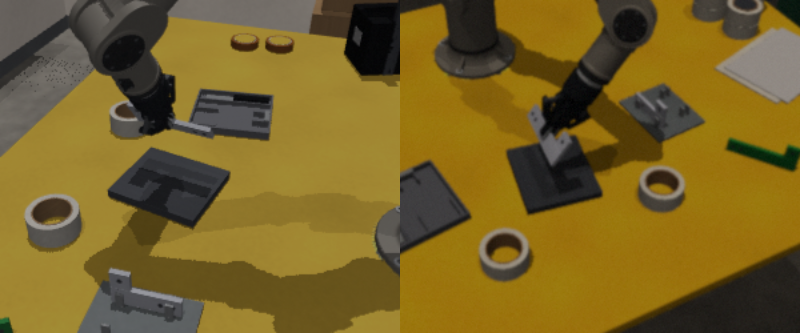

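The bracket is held above the plate with its leg tilted; in the right half (scene view) it is at about (552,135). The short bracket still stands in the rack at about (660,105), with the gripper leaning to +y as intended.

Request:
apply_moves(
  moves=[
    [0,0,0,0,-0.008,0.01,-1],
    [0,0,0,0,-0.008,0.01,-1],
    [0,0,0,0,-0.008,0.01,-1],
    [0,0,0,0,-0.008,0.01,-1],
    [0,0,0,0,-0.008,0.01,-1],
    [0,0,0,0,-0.008,0.01,-1],
    [0,0,0,0,-0.008,0.01,-1],
    [0,0,0,0,-0.005,0.007,-1],
  ],
)

```text
clock: 8.68
tcp_pos: [0.5409, -0.0139, 0.0449]
orientation: [2.522, -0.122, -0.049]
contact_force: [0.3, -0.3, -1.9]
grip_width: 0.0092
gripper_force: 49.3
```

Request:
apply_moves(
  moves=[
    [0,0,0,0,-0.001,0.002,-1],
    [0,0,0,0,-0.001,0.001,-1],
    [0,0,0,0,-0.001,0.001,-1],
    [0,0,0,0,-0.001,0.001,-1],
    [0,0,0,0,0,0,-1],
    [0,0,0,0,0,0,-1],
    [0,0,0,0,0,0,-1],
    [0,0,0,0,0,0,-1],
  ],
)

```text
clock: 9.35
tcp_pos: [0.5416, -0.0137, 0.0407]
orientation: [2.522, -0.124, -0.046]
contact_force: [-0.5, 0.1, -2.1]
grip_width: 0.0089
gripper_force: 49.3
```

Request:
apply_moves(
  moves=[
    [0,0,0,0,-0.001,0.001,-1],
    [0,0,0,0,0,0.001,-1],
    [0,0,0,0,-0.001,0.001,-1],
    [0,0,0,0,-0.001,0.001,-1],
    [0,0,0,0,0,0,-1],
    [0,0,0,0,0,0,-1],
    [0,0,0,0,0,0,-1],
    [0,0,0,0,0,0,-1],
  ],
)

```text
clock: 10.02
tcp_pos: [0.5414, -0.0136, 0.0354]
orientation: [2.522, -0.123, -0.047]
contact_force: [0.5, 0.4, -2.2]
grip_width: 0.0088
gripper_force: 49.3
```

Request:
apply_moves(
  moves=[
    [0,0,0,0,-0.001,0.001,-1],
    [0,0,0,0,0,0.001,-1],
    [0,0,0,0,0,0,-1],
    [0,0,0,0,0,0,-1],
    [0,0,0,0,0,0,-1],
    [0,0,0,0,0,0,-1],
    [0,0,0,0,0,0,-1],
    [0,0,0,0,0,0,-1],
  ],
)

```text
clock: 10.68
tcp_pos: [0.5414, -0.0136, 0.0348]
orientation: [2.521, -0.124, -0.046]
contact_force: [-4.2, 4.6, 12.3]
grip_width: 0.0089
gripper_force: 51.4
```

Request:
apply_moves(
  moves=[
    [0,0,0,0,0,0,-0.62],
    [0,0,0,0,0,0,-0.62],
    [0,0,0,0,0,0,-0.62],
    [0,0,0,0,0,-0.01,-0.5],
    [0,0,0,0,0,-0.02,-0.4],
    [0,0,0,0,0,-0.03,-0.3],
    [0,0,0,0,0,-0.03,0],
    [0,0,0,0,0,-0.03,0.3],
  ],
)

```text
clock: 11.35
tcp_pos: [0.5485, 0.0557, 0.1326]
orientation: [2.522, -0.124, -0.048]
contact_force: [0.3, 0.7, 0.0]
grip_width: 0.0529
gripper_force: 0.0
```

```bash
python3 - <<'E'
from h import *
o=telemetry.get_obs();print(o["tcp_pos"],o["grip_width"],o["contact_force"])
for n in("scene","side"):
    a=grab_frame(n); x=silhouettes("long_bracket",n); print([(round(q["p"],2),np.round(q["extent"])) for q in x])
    cv2.imwrite(f"pics/d_{n}.png",a)
a=cv2.imread("pics/d_side.png");im=cv2.imread("pics/d_scene.png")
cv2.imwrite("pics/drop.png",np.hstack([cv2.resize(a[150:280,240:400],(400,325),interpolation=cv2.INTER_CUBIC),cv2.resize(im[150:280,240:400],(400,325),interpolation=cv2.INTER_CUBIC)]))
plan([.50,-.02,.25],down(np.pi/2-.1),16)
E
```

```text
[0.5485 0.0557 0.1326] 0.05288281255000545 [0.3239 0.6866 0.0022]
[(0.88, array([324., 210.,  36.,  42.])), (0.88, array([473., 196.,  60.,  28.]))]
[(0.92, array([324., 214.,  67.,  25.])), (0.77, array([162., 336.,  99.,  34.])), (0.22, array([240., 244.,  43.,  37.]))]
[0.286, 0.29, -0.904, -0.003, 0.008, -0.003], [0.286, 0.29, -0.904, -0.003, 0.008, -0.003], [0.286, 0.29, -0.904, -0.004, 0.008, -0.004], [0.286, 0.29, -0.904, -0.004, 0.007, -0.004], [0.286, 0.29, -0.904, -0.005, 0.006, -0.004], [0.286, 0.29, -0.904, -0.005, 0.006, -0.005], [0.286, 0.29, -0.904, -0.006, 0.005, -0.005], [0.286, 0.29, -0.904, -0.006, 0.004, -0.005]
[0.286, 0.29, -0.904, -0.006, 0.004, -0.006], [0.286, 0.29, -0.904, -0.006, 0.003, -0.006], [0.286, 0.29, -0.904, -0.006, 0.002, -0.006], [0.286, 0.29, -0.904, -0.006, 0.001, -0.007], [0.286, 0.29, -0.904, -0.006, 0.0, -0.007], [0.286, 0.29, -0.904, -0.006, -0.0, -0.007], [0.286, 0.29, -0.904, -0.006, -0.001, -0.007], [0.286, 0.29, -0.904, -0.005, -0.002, -0.007]
max 9.292258624799965 5.9466903262784205
```

View pics/drop.png

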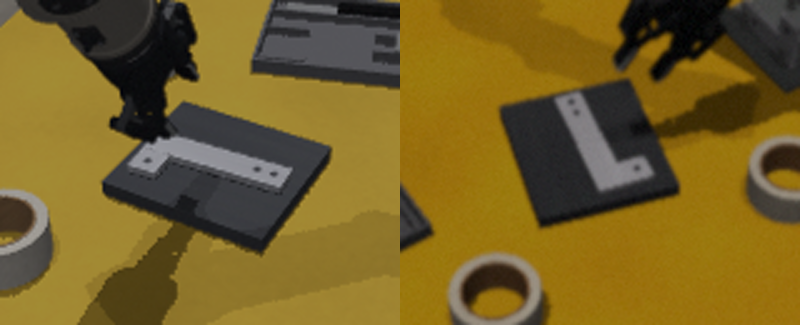

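The bracket lies flat on the plate and is released; in the crop its leg runs from about (570,100) to (610,185), with the foot at (640,170). Next I turn the tool across the leg and measure with the wrist camera.

Request:
apply_moves(
  moves=[
    [0.286,0.29,-0.904,-0.003,0.008,-0.003,1],
    [0.286,0.29,-0.904,-0.003,0.008,-0.003,1],
    [0.286,0.29,-0.904,-0.004,0.008,-0.004,1],
    [0.286,0.29,-0.904,-0.004,0.007,-0.004,1],
    [0.286,0.29,-0.904,-0.004,0.006,-0.004,1],
    [0.286,0.29,-0.904,-0.005,0.005,-0.005,1],
    [0.286,0.29,-0.904,-0.006,0.004,-0.005,1],
    [0.286,0.29,-0.904,-0.006,0.003,-0.005,1],
  ],
)

```text
clock: 12.22
tcp_pos: [0.5227, 0.0182, 0.1865]
orientation: [2.634, 0.977, -0.033]
contact_force: [-0.0, 0.7, 0.1]
grip_width: 0.0853
gripper_force: 0.0
```

Request:
apply_moves(
  moves=[
    [0.286,0.29,-0.904,-0.006,0.002,-0.006,1],
    [0.286,0.29,-0.904,-0.006,0.001,-0.006,1],
    [0.286,0.29,-0.904,-0.006,0,-0.006,1],
    [0.286,0.29,-0.904,-0.006,-0.001,-0.007,1],
    [0.286,0.29,-0.904,-0.006,-0.002,-0.007,1],
    [0.286,0.29,-0.904,-0.006,-0.002,-0.007,1],
    [0.286,0.29,-0.904,-0.006,-0.002,-0.007,1],
    [0.286,0.29,-0.904,-0.005,-0.002,-0.007,1],
  ],
)

```text
clock: 12.88
tcp_pos: [0.4887, -0.0109, 0.2429]
orientation: [-2.324, -2.108, 0.005]
contact_force: [0.8, -0.7, -0.4]
grip_width: 0.0855
gripper_force: 0.0
```

Request:
apply_moves(
  moves=[
    [0,0,0,0,0,0,1],
    [0,0,0,0,0,0,1],
    [0,0,0,0,0,0,1],
    [0,0,0,0,0,0,1],
    [0,0,0,0,0,0,1],
    [0,0,0,0,0,0,1],
    [0,0,0,0,0,0,1],
    [0,0,0,0,0,0,1],
  ],
)

```text
clock: 13.55
tcp_pos: [0.4904, -0.0089, 0.2437]
orientation: [-2.329, -2.108, 0.002]
contact_force: [-0.1, -0.1, -0.4]
grip_width: 0.0857
gripper_force: 0.0
```

```bash
cat >> h.py <<'E'
def flat(L=170): h=L/2; return [box(-h,h,0,36,-5,5),box(h-35,h,0,72,-5,5)]
E
python3 - <<'E'
from h import *
import pickle
o=telemetry.get_obs(); c=cam("wrist",o); im=grab_frame("wrist"); cv2.imwrite("pics/w2.png",im); print(o["clock"],o["tcp_pos"],o["joints"])
x=silhouettes("long_bracket","wrist"); print([(round(a["p"],2),np.round(a["extent"])) for a in x])
print("w",fit([c],[x[0]["mask"]],flat(),[.53,-.02,-.1,.025],False))
cs=[c,cam("scene"),cam("side")]; D={}
ms=[x[0]["mask"]]
for n,ctr in(("scene",(324,210)),("side",(324,214))):
    a=grab_frame(n); y=[q for q in silhouettes("long_bracket",n) if abs(q["extent"][0]-ctr[0])<25]
    print(n,[np.round(q["extent"]) for q in y]); ms.append(y[0]["mask"] if y else None)
ok=[i for i,m in enumerate(ms) if m is not None]
print("all",fit([cs[i] for i in ok],[ms[i] for i in ok],flat(),[.53,-.02,-.1,.025]))
s=silhouettes("plate","wrist"); print([(round(a["p"],2),np.round(a["extent"])) for a in s])
E
```

```text
13.55 [ 0.4904 -0.0089  0.2437] [ 0.3011  0.1938 -0.4625  1.9451  0.1015  1.0262 -0.3062]
[(0.84, array([360., 142., 147.,  58.]))]
w (array([ 0.5333, -0.0177, -0.0985,  0.025 ]), np.float64(0.03169270201932739))
scene [array([325., 210.,  37.,  43.])]
side [array([323., 213.,  67.,  23.])]
all (array([ 0.5332, -0.0174, -0.0975,  0.0255]), np.float64(0.08509181721601267))
[(0.71, array([360., 152., 177., 152.]))]
```

```bash
python3 - <<'E'
from h import *
plan([.543,-.0006,.06],down(np.pi/2-.098),8)
E
```

```text
[-0.001, 0.001, -0.002, 0.002, 0.006, 0.023], [-0.001, 0.001, -0.002, 0.002, 0.006, 0.023], [-0.001, 0.001, -0.002, 0.002, 0.006, 0.023], [-0.001, 0.001, -0.002, 0.002, 0.006, 0.023], [-0.001, 0.001, -0.002, 0.002, 0.006, 0.023], [-0.001, 0.001, -0.002, 0.002, 0.006, 0.023], [-0.001, 0.001, -0.002, 0.002, 0.006, 0.023], [-0.001, 0.001, -0.002, 0.002, 0.006, 0.023]
max 23.91845656392784 0.016843274403992577
```

```bash
python3 - <<'E'
from h import *
plan([.543,-.0006,.07],down(-.098),16)
E
```

```text
[-0.0, 0.001, 0.936, 0.001, 0.003, 0.011], [-0.0, 0.001, 0.936, 0.001, 0.003, 0.011], [-0.0, 0.001, 0.936, 0.001, 0.003, 0.011], [-0.0, 0.001, 0.936, 0.002, 0.003, 0.011], [-0.0, 0.001, 0.936, 0.002, 0.003, 0.011], [-0.0, 0.001, 0.936, 0.002, 0.002, 0.011], [-0.0, 0.001, 0.936, 0.003, 0.002, 0.011], [-0.0, 0.001, 0.936, 0.003, 0.002, 0.011]
[-0.0, 0.001, 0.936, 0.003, 0.002, 0.011], [-0.0, 0.001, 0.936, 0.003, 0.001, 0.011], [-0.0, 0.001, 0.936, 0.003, 0.001, 0.011], [-0.0, 0.001, 0.936, 0.003, 0.001, 0.011], [-0.0, 0.001, 0.936, 0.003, 0.0, 0.011], [-0.0, 0.001, 0.936, 0.003, 0.0, 0.011], [-0.0, 0.001, 0.936, 0.003, -0.0, 0.011], [-0.0, 0.001, 0.936, 0.003, -0.001, 0.011]
max 11.360259181799691 5.617921882870755
```

Request:
apply_moves(
  moves=[
    [0,0,0.936,0.001,0.003,0.011,1],
    [0,0,0.936,0.001,0.003,0.011,1],
    [0,0,0.936,0.001,0.003,0.011,1],
    [0,0,0.936,0.002,0.003,0.011,1],
    [0,0,0.936,0.002,0.003,0.011,1],
    [0,0,0.936,0.002,0.002,0.011,1],
    [0,0,0.936,0.003,0.002,0.011,1],
    [0,0,0.936,0.003,0.002,0.011,1],
  ],
)

```text
clock: 14.57
tcp_pos: [0.5168, -0.0048, 0.1552]
orientation: [2.96, 1.05, -0.002]
contact_force: [-0.3, 0.0, -0.4]
grip_width: 0.0854
gripper_force: 0.0
```

Request:
apply_moves(
  moves=[
    [0,0,0.936,0.003,0.002,0.011,1],
    [0,0,0.936,0.003,0.001,0.011,1],
    [0,0,0.936,0.003,0.001,0.011,1],
    [0,0,0.936,0.003,0.001,0.011,1],
    [0,0,0.936,0.003,0,0.011,1],
    [0,0,0.936,0.003,0,0.011,1],
    [0,0,0.936,0.003,0,0.011,1],
    [0,0,0.936,0.003,-0.001,0.011,1],
  ],
)

```text
clock: 15.23
tcp_pos: [0.5415, -0.0003, 0.0672]
orientation: [3.137, -0.161, -0.001]
contact_force: [0.2, 0.5, 0.7]
grip_width: 0.0853
gripper_force: 0.0
```

Request:
apply_moves(
  moves=[
    [0,0,0,0,0,0,1],
    [0,0,0,0,0,0,1],
    [0,0,0,0,0,0,1],
    [0,0,0,0,0,0,1],
    [0,0,0,0,0,0,1],
    [0,0,0,0,0,0,1],
    [0,0,0,0,0,0,1],
    [0,0,0,0,0,0,1],
  ],
)

```text
clock: 15.9
tcp_pos: [0.5413, -0.0002, 0.068]
orientation: [3.137, -0.153, -0.001]
contact_force: [0.3, -0.3, 0.2]
grip_width: 0.0854
gripper_force: 0.0
```

```bash
python3 - <<'E'
from h import *
print(telemetry.get_obs()["tcp_pos"],telemetry.get_obs()["joints"])
plan([.543,-.0006,.0208],down(-.098),1,dec=4)
E
```

```text
[ 0.5413 -0.0002  0.068 ] [-0.0185  0.4797 -0.1212  1.9991  0.0911  0.6687 -1.8658]
[0.0073, 0.0062, 0.0076, 0.0018, 0.0002, 0.0472], max 47.18449649684707 0.07350965792192435
```

Request:
apply_moves(
  moves=[
    [0,0,0,0.002,0,0.012,1],
    [0,0,0,0,0,0.012,0.6],
    [0,0,0,0,0,0.01,0.4],
    [0,0,0,0,0,0.008,0.3],
    [0,0,0,0,0,0.004,0.2],
    [0,0,0,0,0,0.001,0.2],
    [0,0,0,0,0,0,0.2],
    [0,0,0,0,0,0,0.2],
  ],
)

```text
clock: 16.57
tcp_pos: [0.5434, -0.0003, 0.0208]
orientation: [3.137, -0.153, -0.001]
contact_force: [0.9, -0.4, 0.4]
grip_width: 0.0516
gripper_force: 0.0
```

Request:
apply_moves(
  moves=[
    [0,0,0,0,0,0,0],
    [0,0,0,0,0,0,-0.1],
    [0,0,0,0,0,0,-0.2],
    [0,0,0,0,0,0,-0.4],
    [0,0,0,0,0,0,-1],
    [0,0,0,0,0,0,-1],
    [0,0,0,0,0,0,-1],
    [0,0,0,0,0,0,-1],
  ],
  grip_force=50,
)

```text
clock: 17.23
tcp_pos: [0.5436, -0.0004, 0.0215]
orientation: [3.137, -0.153, -0.0]
contact_force: [-1.4, 0.2, 5.1]
grip_width: 0.0343
gripper_force: 49.4
```

Request:
apply_moves(
  moves=[
    [0,0,0,0,0,-0.005,-1],
    [0,0,0,0,0,-0.01,-1],
    [0,0,0,0,0,-0.02,-1],
    [0,0,0,0,0,-0.025,-1],
    [0,0,0,0,0,-0.03,-1],
    [0,0,0,0,0,-0.03,-1],
    [0,0,0,0,0,-0.03,-1],
    [0,0,0,0,0,-0.02,-1],
  ],
)

```text
clock: 17.9
tcp_pos: [0.544, -0.0002, 0.1944]
orientation: [3.138, -0.153, 0.004]
contact_force: [0.7, 0.3, -2.2]
grip_width: 0.0341
gripper_force: 50.7
```

```bash
python3 - <<'E'
from h import *
o=telemetry.get_obs();print(o["tcp_pos"],o["grip_width"],o["contact_force"],o["moment"])
plan([.50,-.20,.23],down(.143),8)
E
```

```text
[ 0.544  -0.0002  0.1944] 0.03412880701905586 [ 0.7217  0.3237 -2.1556] [-0.0178 -0.1273 -0.0003]
[0.001, -0.003, -0.287, -0.003, 0.025, -0.004], [0.001, -0.003, -0.287, -0.004, 0.025, -0.004], [0.001, -0.003, -0.287, -0.005, 0.025, -0.004], [0.001, -0.003, -0.287, -0.005, 0.025, -0.004], [0.001, -0.003, -0.287, -0.006, 0.025, -0.004], [0.001, -0.003, -0.287, -0.007, 0.025, -0.004], [0.001, -0.003, -0.287, -0.008, 0.024, -0.004], [0.001, -0.003, -0.287, -0.008, 0.024, -0.004]
max 25.95593340740961 1.7220820957596747
```

Request:
apply_moves(
  moves=[
    [0,0,-0.287,-0.003,0.025,-0.004,-1],
    [0,0,-0.287,-0.004,0.025,-0.004,-1],
    [0,0,-0.287,-0.005,0.025,-0.004,-1],
    [0,0,-0.287,-0.005,0.025,-0.004,-1],
    [0,0,-0.287,-0.006,0.025,-0.004,-1],
    [0,0,-0.287,-0.007,0.025,-0.004,-1],
    [0,0,-0.287,-0.008,0.024,-0.004,-1],
    [0,0,-0.287,-0.008,0.024,-0.004,-1],
  ],
)

```text
clock: 18.57
tcp_pos: [0.4978, -0.2001, 0.2237]
orientation: [3.133, 0.227, -0.002]
contact_force: [-0.0, 0.8, -1.7]
grip_width: 0.0345
gripper_force: 50.6
```

Request:
apply_moves(
  moves=[
    [0,0,0,0,0,0,-1],
    [0,0,0,0,0,0,-1],
    [0,0,0,0,0,0,-1],
    [0,0,0,0,0,0,-1],
    [0,0,0,0,0,0,-1],
    [0,0,0,0,0,0,-1],
    [0,0,0,0,0,0,-1],
    [0,0,0,0,0,0,-1],
  ],
)

```text
clock: 19.23
tcp_pos: [0.4989, -0.1986, 0.2228]
orientation: [3.133, 0.226, -0.002]
contact_force: [-0.2, -0.5, -1.8]
grip_width: 0.0341
gripper_force: 50.6
```

```bash
cat > tray.py <<'E'
from h import *
import sys
o=telemetry.get_obs(); c=cam("wrist",o); im=grab_frame("wrist"); print(o["clock"],o["tcp_pos"],o["orientation"],o["joints"])
x=silhouettes("tray","wrist"); print([(round(a["p"],2),np.round(a["extent"])) for a in x])
p=None
if x:
    p,e=fit([c],[hull(x[0]["mask"])],MODEL["tray"],[.4852,-.332,.143,0.],False); print("tray w",p,e)
y=silhouettes("long_bracket","wrist"); print([(round(a["p"],2),np.round(a["extent"])) for a in y])
b=max(y,key=lambda a:a["p"])["mask"] if y else None
if b is not None: print("brk",fit([c],[b],flat(),list(o["tcp_pos"][:2]-[.006,.019])+[.143,o["tcp_pos"][2]+.0038],False))
P=p if len(sys.argv)<3 else p
def draw(img,q):
    M=R.from_euler("z",q[2]).as_matrix(); n=np.array([-95.5,21,0])
    def ln(pts,col): 
        uv=proj(c,(np.array(pts)+n)/1000@M.T+[q[0],q[1],0]); cv2.polylines(img,[np.round(uv*2).astype(int)],True,col,1)
    ln([[0,-20,5],[191,-20,5],[191,20,5],[0,20,5]],(0,255,0)); ln([[135,18,5],[170,18,5],[170,54,5],[135,54,5]],(0,255,255)); ln([[0,-20,24],[12,-20,24],[12,20,24],[0,20,24]],(0,0,255))
    ln([[-5,-117,20],[196,-117,20],[196,75,20],[-5,75,20]],(255,0,255))
big=cv2.resize(im,None,fx=2,fy=2,interpolation=cv2.INTER_CUBIC)
draw(big,p if p is not None else [.4852,-.332,.143,0])
uv=proj(c,np.array([[.4852,-.332,.01]]))[0]*2; u=int(np.clip(uv[0]-300,0,680)); v=int(np.clip(uv[1]-250,0,300))
cv2.imwrite(sys.argv[1],big[v:v+500,u:u+600])
E
python3 tray.py pics/w3.png
```

```text
19.2333 [ 0.4989 -0.1986  0.2228] [ 3.1329  0.2256 -0.0021] [ 0.3262  0.2633 -0.0763  1.8903  0.0249  0.9899 -1.1882]
[(0.65, array([440., 188., 168., 162.])), (0.49, array([277., 225., 167., 251.])), (0.15, array([348.,  11.,  84.,  23.]))]
tray w [ 0.4868 -0.3427  0.1349  0.    ] 0.08222305692422138
[(0.59, array([280., 223., 167., 247.]))]
brk (array([ 0.4933, -0.2184,  0.1474,  0.2266]), np.float64(0.1378171757010137))
```

View pics/w3.png

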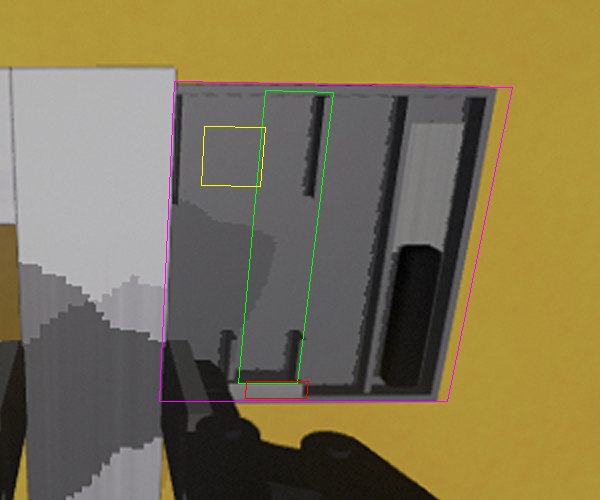

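The crop shows the tray with the scraper at about (415,300) in the -y compartment, the keeper at (266,390), and ribs at (228,350), (295,350) and (315,145). This confirms nest at tray (-95.5, +21). The held bracket hides the tray's left edge, so this tray fit is biased in y. I back off in +y for a clear view.

Request:
apply_moves(
  moves=[
    [0,0,0,0,-0.02,0,-1],
    [0,0,0,0,-0.03,0,-1],
    [0,0,0,0,-0.03,0,-1],
    [0,0,0,0,-0.02,0,-1],
    [0,0,0,0,0,0,-1],
    [0,0,0,0,0,0,-1],
    [0,0,0,0,0,0,-1],
    [0,0,0,0,0,0,-1],
  ],
)

```text
clock: 20.05
tcp_pos: [0.4847, -0.1014, 0.2229]
orientation: [3.133, 0.221, -0.002]
contact_force: [0.2, 0.2, -1.8]
grip_width: 0.0342
gripper_force: 50.7
```

```bash
python3 tray.py pics/w4.png; python3 - <<'E'
from h import *
o=telemetry.get_obs(); c=cam("wrist",o); grab_frame("wrist"); x=silhouettes("tray","wrist")
x=max(x,key=lambda a:a["extent"][0])
cs=[c];ms=[hull(x["mask"])]
for n in("scene","side"):
    grab_frame(n); s=silhouettes("tray",n); print(n,[(round(a["p"],2),np.round(a["extent"])) for a in s[:2]])
    if s and s[0]["extent"][2]>(80 if n=="scene" else 60): cs.append(cam(n)); ms.append(hull(s[0]["mask"]))
for z in(True,False): print(len(cs),fit(cs,ms,MODEL["tray"],[.4852,-.332,.143,0.],z))
E
```

```text
20.05 [ 0.4847 -0.1014  0.2229] [ 3.1326  0.2215 -0.0016] [ 0.1998  0.1974 -0.1369  1.9776  0.034   0.9696 -1.3834]
[(0.63, array([511., 189., 185., 163.]))]
tray w [ 0.485  -0.3341  0.1431  0.    ] 0.015441514583652616
[(0.73, array([281., 226., 165., 249.]))]
brk (array([ 0.4791, -0.1212,  0.1454,  0.2267]), np.float64(0.14191402969915523))Traceback (most recent call last):
  File "<stdin>", line 3, in <module>
ValueError: max() iterable argument is empty
```

View pics/w4.png

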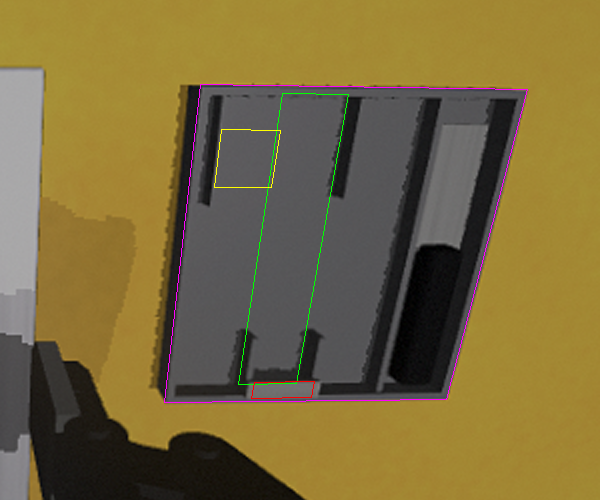

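The overlay now matches the tray's rim, keeper (283,390) and ribs. The tray is at about (0.485, -0.333, yaw 0.143). I move over the lay-down spot, 16 mm short of home.

```bash
python3 - <<'E'
from h import *
plan([.4961,-.3098,.10],down(.143),8)
E
```

```text
[0.001, 0.002, -0.001, -0.002, 0.026, 0.015], [0.001, 0.002, -0.001, -0.002, 0.026, 0.015], [0.001, 0.002, -0.001, -0.002, 0.026, 0.015], [0.001, 0.002, -0.001, -0.002, 0.026, 0.015], [0.001, 0.002, -0.001, -0.002, 0.026, 0.015], [0.001, 0.002, -0.001, -0.002, 0.026, 0.015], [0.001, 0.002, -0.001, -0.002, 0.026, 0.015], [0.001, 0.002, -0.001, -0.002, 0.026, 0.015]
max 30.34828499241389 0.012581197381075554
```

Request:
apply_moves(
  moves=[
    [0,0,0,-0.002,0.026,0.015,-1],
    [0,0,0,-0.002,0.026,0.015,-1],
    [0,0,0,-0.002,0.026,0.015,-1],
    [0,0,0,-0.002,0.026,0.015,-1],
    [0,0,0,-0.002,0.026,0.015,-1],
    [0,0,0,-0.002,0.026,0.015,-1],
    [0,0,0,-0.002,0.026,0.015,-1],
    [0,0,0,-0.002,0.026,0.015,-1],
  ],
)

```text
clock: 20.97
tcp_pos: [0.4982, -0.3099, 0.1022]
orientation: [3.133, 0.224, -0.002]
contact_force: [0.5, 0.2, -2.3]
grip_width: 0.0347
gripper_force: 50.7
```

Request:
apply_moves(
  moves=[
    [0,0,0,0,0,0.015,-1],
    [0,0,0,0,0,0.015,-1],
    [0,0,0,0,0,0.015,-1],
    [0,0,0,0,0,0.005,-1],
    [0,0,0,0,0,0,-1],
    [0,0,0,0,0,0,-1],
    [0,0,0,0,0,0,-1],
    [0,0,0,0,0,0,-1],
  ],
)

```text
clock: 21.63
tcp_pos: [0.499, -0.3087, 0.0541]
orientation: [3.132, 0.225, 0.001]
contact_force: [-0.3, -0.9, -1.4]
grip_width: 0.0346
gripper_force: 50.7
```

```bash
python3 - <<'E'
from h import *
o=telemetry.get_obs();print(o["tcp_pos"],o["orientation"],o["joints"])
plan([.4961,-.3098,.0065],down(.143),1,dec=4)
c=cam("wrist",o); im=grab_frame("wrist"); a=grab_frame("scene"); b=grab_frame("side")
cv2.imwrite("pics/pre_raw.png",im)
cv2.imwrite("pics/pre.png",np.vstack([cv2.resize(im[:,110:530],(504,480))[:360],np.hstack([cv2.resize(a[190:290,150:265],(252,219),interpolation=cv2.INTER_CUBIC),cv2.resize(b[125:195,330:420],(252,219),interpolation=cv2.INTER_CUBIC)])]))
E
```

```text
[ 0.499  -0.3087  0.0541] [3.1319 0.2246 0.0008] [ 0.4774  0.5543 -0.0396  1.9031  0.0349  0.6836 -1.011 ]
[0.0164, -0.0038, 0.0016, -0.003, 0.0006, 0.0476], max 47.70669040982227 0.10136292622748953
```

View pics/pre.png

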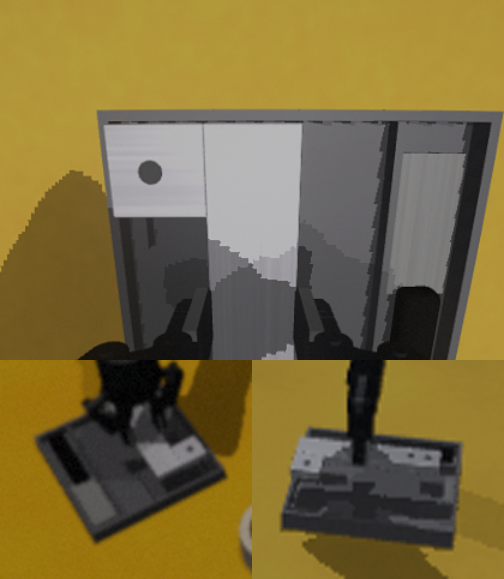

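The bracket hangs aligned over the L compartment, with its leg at (255,190) and its foot at (150,170), inside the rim. I lower it in steps and watch the force.

Request:
apply_moves(
  moves=[
    [0,0,0,-0.003,0.001,0.006,-1],
    [0,0,0,0,0,0.008,-1],
    [0,0,0,0,0,0.008,-1],
    [0,0,0,0,0,0.006,-1],
    [0,0,0,0,0,0.003,-1],
    [0,0,0,0,0,0.002,-1],
    [0,0,0,0,0,0,-1],
    [0,0,0,0,0,0,-1],
  ],
)

```text
clock: 22.45
tcp_pos: [0.4955, -0.3098, 0.0199]
orientation: [3.133, 0.225, -0.002]
contact_force: [0.7, 0.4, -2.4]
grip_width: 0.0341
gripper_force: 50.7
```

Request:
apply_moves(
  moves=[
    [0,0,0,0,0,0.002,-1],
    [0,0,0,0,0,0.002,-1],
    [0,0,0,0,0,0.002,-1],
    [0,0,0,0,0,0.001,-1],
    [0,0,0,0,0,0,-1],
    [0,0,0,0,0,0,-1],
    [0,0,0,0,0,0,-1],
    [0,0,0,0,0,0,-1],
  ],
)

```text
clock: 23.12
tcp_pos: [0.4954, -0.3099, 0.0131]
orientation: [3.133, 0.224, -0.002]
contact_force: [0.0, -0.8, -2.1]
grip_width: 0.0345
gripper_force: 50.7
```

Request:
apply_moves(
  moves=[
    [0,0,0,0,0,0.002,-1],
    [0,0,0,0,0,0.001,-1],
    [0,0,0,0,0,0.001,-1],
    [0,0,0,0,0,0.001,-1],
    [0,0,0,0,0,0.001,-1],
    [0,0,0,0,0,0,-1],
    [0,0,0,0,0,0,-1],
    [0,0,0,0,0,0,-1],
  ],
)

```text
clock: 23.78
tcp_pos: [0.4954, -0.3098, 0.007]
orientation: [3.133, 0.225, -0.002]
contact_force: [0.2, 0.5, -2.0]
grip_width: 0.0344
gripper_force: 50.7
```

Request:
apply_moves(
  moves=[
    [0,0,0,0,0,0.0005,-1],
    [0,0,0,-0.002,0,0,-1],
    [0,0,0,-0.002,0,0,-1],
    [0,0,0,-0.003,0,0,-1],
    [0,0,0,-0.003,0,0,-1],
    [0,0,0,-0.002,0,0,-1],
    [0,0,0,0,0,0,-1],
    [0,0,0,0,0,0,-1],
  ],
)

```text
clock: 24.45
tcp_pos: [0.4831, -0.3117, 0.0066]
orientation: [3.133, 0.224, -0.002]
contact_force: [-1.4, -0.3, -0.4]
grip_width: 0.034
gripper_force: 50.8
```

Request:
apply_moves(
  moves=[
    [0,0,0,-0.001,0,0,-1],
    [0,0,0,-0.001,0,0,-1],
    [0,0,0,0,0,0,-1],
    [0,0,0,0,0,0,-1],
    [0,0,0,0,0,0,-1],
    [0,0,0,0,0,0,-1],
    [0,0,0,0,0,0,-1],
    [0,0,0,0,0,0,-1],
  ],
)

```text
clock: 25.12
tcp_pos: [0.4815, -0.3118, 0.0066]
orientation: [3.133, 0.225, -0.002]
contact_force: [0.4, 0.6, -0.5]
grip_width: 0.0345
gripper_force: 50.9
```

Request:
apply_moves(
  moves=[
    [0,0,0,-0.001,0,0,-1],
    [0,0,0,-0.001,0,0,-1],
    [0,0,0,0,0,0,-1],
    [0,0,0,0,0,0,-1],
    [0,0,0,0,0,0,-1],
    [0,0,0,0,0,0,-1],
    [0,0,0,0,0,0,-1],
    [0,0,0,0,0,0,-1],
  ],
)

```text
clock: 25.78
tcp_pos: [0.4795, -0.3121, 0.0066]
orientation: [3.133, 0.225, -0.002]
contact_force: [0.6, 0.3, -0.5]
grip_width: 0.0342
gripper_force: 51.0
```

Request:
apply_moves(
  moves=[
    [0,0,0,-0.001,0,0,-1],
    [0,0,0,0,0,0,-1],
    [0,0,0,0,0,0,-1],
    [0,0,0,0,0,0,-1],
    [0,0,0,0,0,0,-1],
    [0,0,0,0,0,0,-1],
    [0,0,0,0,0,0,-1],
    [0,0,0,0,0,0,-1],
  ],
)

```text
clock: 26.45
tcp_pos: [0.4794, -0.3121, 0.0067]
orientation: [3.133, 0.225, 0.0]
contact_force: [4.8, -0.1, -2.1]
grip_width: 0.0344
gripper_force: 50.7
```

Contact appeared at 16 mm of travel, as predicted for the end wall. I press once more to confirm, then open and lift straight off.

Request:
apply_moves(
  moves=[
    [0,0,0,-0.001,0,0,-1],
    [0,0,0,0,0,0,-1],
    [0,0,0,0,0,0,-1],
    [0,0,0,0,0,0,-1],
    [0,0,0,0,0,0,-1],
    [0,0,0,0,0,0,-1],
    [0,0,0,0,0,0,-1],
    [0,0,0,0,0,0,-1],
  ],
)

```text
clock: 27.12
tcp_pos: [0.4794, -0.3122, 0.007]
orientation: [3.132, 0.225, 0.003]
contact_force: [6.5, 1.2, -3.0]
grip_width: 0.0343
gripper_force: 50.7
```

Request:
apply_moves(
  moves=[
    [0,0,0,0,0,0,0.2],
    [0,0,0,0,0,0,0.2],
    [0,0,0,0,0,0,0.2],
    [0,0,0,0,0,0,0.2],
    [0,0,0,0,0,0,0.2],
    [0,0,0,0,0,-0.005,0.2],
    [0,0,0,0,0,-0.01,0.2],
    [0,0,0,0,0,-0.02,0.2],
  ],
)

```text
clock: 27.78
tcp_pos: [0.4762, -0.3116, 0.0408]
orientation: [-3.132, -0.225, 0.007]
contact_force: [0.6, -0.7, 0.6]
grip_width: 0.0515
gripper_force: 0.0
```

Request:
apply_moves(
  moves=[
    [0,0,0,0,0,-0.03,0.2],
    [0,0,0,0,0,-0.03,0.2],
    [0,0,0,0,-0.02,-0.03,0.2],
    [0,0,0,0,-0.035,-0.02,0.2],
    [0,0,0,0,-0.035,0,0.2],
    [0,0,0,0,-0.03,0,0.2],
    [0,0,0,0,0,0,0.2],
    [0,0,0,0,0,0,0.2],
  ],
)

```text
clock: 28.45
tcp_pos: [0.4607, -0.192, 0.1526]
orientation: [3.132, 0.23, -0.0]
contact_force: [0.1, -0.3, 0.3]
grip_width: 0.0512
gripper_force: 0.0
```

```bash
python3 - <<'E'
from h import *
o=telemetry.get_obs(); c=cam("wrist",o); im=grab_frame("wrist"); print(o["clock"],o["tcp_pos"])
b=silhouettes("long_bracket","wrist"); t=silhouettes("tray","wrist"); print([(round(a["p"],2),np.round(a["extent"])) for a in b+t])
if b:
    p,e=fit([c],[b[0]["mask"]],flat(),[.472,-.331,.143,.01],False); print("brk",p,e)
    for T in([.4851,-.3326,.143],):
        M=R.from_euler("z",T[2]).as_matrix()[:2,:2]; Mb=R.from_euler("z",p[2]).as_matrix()[:2,:2]
        for q in([-.085,.018],[.0675,.072]): print("nest",(Mb@q+p[:2]-T[:2])@M-[-.0955,.021])
a=grab_frame("scene"); s=grab_frame("side")
cv2.imwrite("pics/end.png",np.vstack([cv2.resize(im[0:300,190:640],(600,400)),np.hstack([cv2.resize(a[120:300,150:440],(300,186)),cv2.resize(s[125:365,210:420],(300,186))])]))
E
```

```text
28.45 [ 0.4607 -0.192   0.1526]
[(0.92, array([434., 182.,  84., 159.])), (0.79, array([478., 173., 230., 208.]))]
brk [ 0.4746 -0.3322  0.1551  0.01  ] 0.07273469141026412
nest [-0.     -0.0021]
nest [0.1518 0.0537]
```

View pics/end.png

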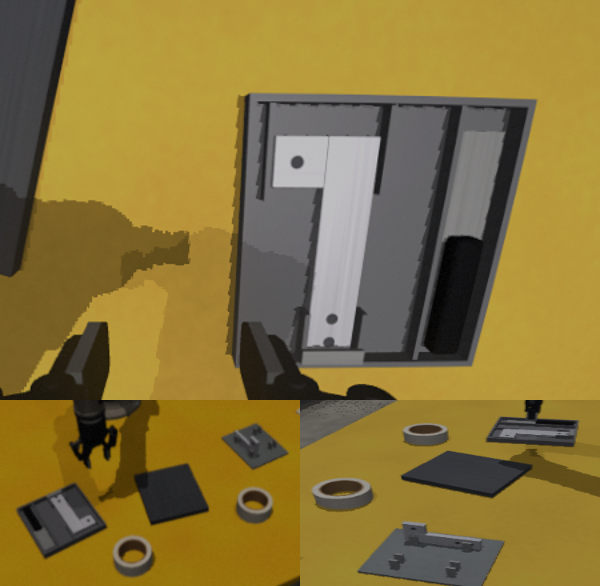

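The bracket lies home in the L compartment. Its tail is under the keeper at (330,355) and its foot at (298,162). In nest axes, the tail measures (0, -2) mm and the foot (152, 54) mm. The short bracket, scraper and rolls are in place.

```bash
python3 -c "
from bench import order
print(order.hand_in())"
```

```text
the job is handed in; nothing more can be done
None
```

The long bracket was laid flat and let go on the steel plate, then slid home under the keeper strip in the tray, and the job is handed in at about 28.5 s. The hand-in returned no verdict. My last camera check put the tail at the end wall, 2 mm off mid channel, with the short bracket, scraper and rolls in place.

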